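# Nip up the mould press with the click torque wrench

## Task

Take the torque wrench from its cradle, set its socket fully down on the loose brass square nut of the mould press and turn the nut clockwise until the wrench clicks. Stop at once at the click: pulling on until the handle comes up solid again, or overtightening, cracks the plaster. Then ease off, lift the wrench from the nut, lay it back in its cradle the way it lay, let go, and leave everything else on the bench where it is.

Things in the scene. Friction and masses are not known exactly. Their poses are not given: they have to be found in the camera images.
- wrench: Click torque wrench, about 0.46 kg, 245 mm long, no ratchet. Origin on its tube's axis above the socket; x along the tube to the handle end, z up as it lies in the cradle or stands on the nut. Along x: head (disc 34 mm wide, 24 mm high) at 0, bare steel tube 18 mm thick to 105 mm, black ribbed grip of 26 x 26 mm section from 105 to 230 mm, end knob to 244 mm. The socket hangs below the head.
- wrench_grip (a point): Middle of the black grip, on the tube axis, 150 mm along x from the wrench's origin. In the cradle nothing stands within 45 mm of it along the handle: take it from above across its 26 mm width. Turned clockwise seen from above, the wrench clicks at about 1.3 N m: some 10 N if pulled here square to the handle, less if the hand also twists it.
- break_pivot (a point): Upright hinge pin between handle and head, 24 mm along the wrench's x. Below the set torque the wrench is straight and rigid. At the click the handle breaks over here: the torque falls away, to half after 10 mm at the grip, and the grip swings 17 mm in all before it comes up solid on its end stop, where torque again reaches the nut: stop well before. Eased back, it springs straight.
- socket (a point): Centre of the open mouth of the square socket (dark steel, 35 mm outside), 44 mm below the tube axis, facing down: 21.8 mm across flats, 15 mm deep, the last 4 mm flared out by 2.3 mm a side. Turns with the head; with the wrench straight its axes are the wrench's and a flat lies square to x. In the break-over it shifts along the wrench's -y: 0 while straight, 3.3 mm at the end stop.
- nut_top (a point): Centre of the top of the loose brass square nut, 128 mm above the table, on the tie rod at the press's end nearer the robot's right. 20 mm across flats, 15 mm high, bevelled; the rod stands 6 mm proud and enters the socket. z up, x square to a flat: the socket fits when the wrench's x is a multiple of 90 degrees from it, within 5 degrees (the play). Fully down, the mouth is 15 mm below this.
- washer_edge (a point): Point on the rim of the 38 mm steel washer under the brass nut, 18 mm from the axis, 113 mm above the table. The stiff nut runs down at 0.55 N m, 5 to 25 degrees, then bites at 0.85 N m and drags the washer along, tightening over some 10 degrees more: 2 to 4 mm here when the wrench clicks. Over 5.5 mm is overtightened. Under load the socket binds on the nut: ease back until slack before lifting.
- mould: Mould press, fixed: plywood board 200 x 300 x 20 mm, two-part plaster mould 150 x 150 x 75 mm on it, a dark steel strongback 45 x 262 mm across the top (upper face 110 mm above the table), two tie rods. Origin under the board's centre, y along the strongback; brass nut at y = -105 mm. The grey nut with a yellow paint mark at +105 mm is finished; its rod end is 134 mm above the table.
- cradle: Wooden cradle, fixed: base 290 x 75 x 12 mm, two notched uprights 14 mm thick at 70 and 215 mm along x, flared cheeks up to 82 mm above the table. Origin on the table under the socket's place; x along the place of the handle. Notch floors are 24 mm wide (for the tube) and 32 mm wide (for the grip), flaring to about twice that; the wrench just lies in them.
- cradle_head (a point): Where the wrench's origin is when it lies in the cradle, 68 mm above the table; axes as the cradle's.
- cradle_grip (a point): Where point wrench_grip is when the wrench lies in the cradle, 68 mm above the table.
- black_knife: Bystander, loose: palette knife with a black handle, about 230 mm long, 18 mm high; origin at the centre of its underside.
- wood_scraper: Bystander, loose: wide steel scraper with a brown wooden handle, about 220 mm long, 18 mm high; origin at the centre of its underside.
- lump_a: Bystander, loose: off-white plaster lump, about 55 mm; origin at the centre of its underside.
- lump_b: Bystander, loose: greyish plaster lump, about 75 mm; origin at the centre of its underside.
- lump_c: Bystander, loose: small off-white plaster lump, about 40 mm; origin at the centre of its underside.
- wire_coil: Bystander, loose: flat coil of brass wire, 90 mm across, 16 mm high; origin at the centre of its underside.

How it is judged (in metres and radians):
On the way, in this order (a step that is already met when the one before it is completed fails the run):
1. the socket is fully down on the brass nut (z of socket in the frame of nut_top below -0.011 m and horizontal distance between socket and nut_top below 0.003 m and angle between wrench's own z axis and vertical below 0.12 rad), for 0.1 s.
2. the wrench clicks (breaks over clockwise) on the nut (all of step 1 and y of socket in the frame of wrench below -0.0007 m and distance of washer_edge from where it was at the start of the episode above 0.001 m), for 0.03 s.
3. the wrench is lifted clear of the nut (z of socket in the frame of nut_top above 0.004 m), for 0.05 s.
At the end, for the whole second after the job is handed in: The wrench lies still in its cradle as at the start, socket down (origin and grip each within 15 mm of their places, tilt under 0.15 rad), nothing touched by the robot, and the nut is still tight (its washer has been dragged round more than 1 mm) (distance between wrench and cradle_head below 0.015 m and distance between wrench_grip and cradle_grip below 0.015 m and angle between wrench's own z axis and vertical below 0.15 rad and linear speed of wrench below 0.02 m/s and distance of washer_edge from where it was at the start of the episode above 0.001 m).
It fails at once if pulled on past the click: the handle ran on to (within about 2 mm at the grip of) the end stop of its break-over (y of socket in the frame of wrench below -0.003 m).
It fails at once if overtightened: the washer dragged round more than 5.5 mm (distance of washer_edge from where it was at the start of the episode above 0.0055 m).
It fails at once if a bystander disturbed (moved more than 20 mm) (distance of any of black_knife, wood_scraper, lump_a, lump_b, lump_c, wire_coil from where it was at the start of the episode above 0.02 m).
It also fails if it takes over 72 s, if anything falls off the work surface, if the arm or the gripper's body presses on something with over 40 N, if the wrist force passes 120 N, or if a joint passes its speed limit or range.

## Robot

A 6-joint arm with a two-finger parallel gripper is mounted at the origin on the work surface. World frame = base frame: x ahead of the robot, y to its left, z up, the work surface at z = 0. Lengths are in mm, angles in degrees, forces in N, time in s.
With the tool pointing down it reaches from about 250 to 725 mm from the base axis. Payload 9.7 kg.
Tool frame: the origin (TCP) lies on the centre line of the jaws, within the pads' length; the fingertips stand bot.tips_ahead ahead of it and the grasp point (between the pads) is the TCP (bot.tips_ahead is the distance from the TCP to the fingertips, in mm); z points along the fingers, y is the line along which they close (so a half turn about z gives the same grasp; the last joint's range is limited). The gripper opens to 85 mm and grips with 20 to 120 N. Pads are 22 mm wide; open, the fingers measure 114 mm over their backs; the gripper's body (76 mm by 85 mm) begins 54 mm behind the grasp point. The pads swing forward as they close: fully open they stand 13 mm farther back than shut.
Start: joints at [66.291, 4.979, 10.078, 95.1, 0, 90], TCP at [221.147, 503.578, 250.284] pointing down, gripper open.
Joint ranges: [-179.16, 179.16], [-48.56, 103.87], [-65.8, 70.77], [-126.05, 130.52], [-82.76, 87.17], [-180, 180]. Speed limits (degrees/s): [127.2, 127.2, 147.25, 180, 180, 180].

## Interface

Orientations are given as a 3x3 rotation matrix whose columns are the frame's x, y, z axes.
In Python, from station import bot gives the robot as it stands. The module is installed in compiled form; this text tells all that it offers. Calls block until the motion is done:
- bot.movep(position, orientation): joint-space move of the TCP to a pose.
- bot.servo_line(position, feed=150, ori=None): straight line of the TCP; ori=None keeps the orientation; feed is the mean speed in mm/s.
- bot.set_joints(angles): joint-space move.
- bot.command_gripper(opening): finger opening in mm; the grip force is fixed at half the most; returns when the fingers have stopped.
- bot.wait(seconds).
- bot.inverse_kinematics(position, orientation): joint angles nearest the present ones, or None.
- bot.read_state(): the state.
- bot.capture(name): name is "side" or "top"; returns (picture, depth): 480x640x3 uint8, red, green, blue; 480x640 float32, mm along the optical axis (not along the pixel's ray), 0 where there is no reading.
- bot.camera_model(name): a dict with "vfov" (degrees; the focal length in pixels is half the picture's height over the tangent of half this angle, whatever the lens; pixels are square), "cx", "cy" (the principal point, pixels), "R" (3x3) and "t" (3): a world point X has camera coordinates R X + t. Camera axes: x right, y down, z forward; pixel columns grow to the right and rows downward; lengths in mm; the calibration is good to about 2 mm. A picture is of the moment at which its call begins. camera_model takes no time and is no camera call.
A pose or a line that the arm cannot do raises bot.MotionError and nothing moves.
- bot.finish_job(): hands the job in; it is judged then, once.
Trained networks look in the newest picture that a camera, given by its name, has taken for a name from the list of things; names that differ only in an ending like _2 or _b are one class to them, and where a whole thing is asked for, a point or a joint stands for the part that bears it (a point fixed in the world has none). Each returns a list of dicts, best first, with "confidence" (0 to 1); they miss things now and then, are a little off and sometimes report something else, mostly with a low value. They report only what shows in the picture. A call takes as long as a camera call.
- bot.outline_of(camera, target): "region" (480x640 bool, what is visible of it) and "bbox" ([left, top, width, height] as shares, 0 to 1, of the picture: columns of its width, rows of its height, round what is visible of it).
- bot.landmark_of(camera, target): "position" ([row, column] as shares, 0 to 1, of the picture: columns of its width, rows of its height: a listed point, or the origin of a listed thing).
The state is a dict: "time": time; "joint_positions": joint angles; "qvel": joint speeds; "joint_efforts": joint torques, N m; "tcp_pos": TCP position; "eef_rot": TCP orientation; "wrist_force": force on the tool from outside, world axes, zero at the start; "ft_torque": the same for the moment, N m; "width": finger opening in mm; "grasp_force": force on a finger pad.
Only numpy, scipy, OpenCV 4.12 (cv2) and the standard library are available. Lean on these libraries where they do the work, as an engineer would, in place of code of your own. Each camera call takes 0.05 s, during which the arm holds its last target. There are 200 camera calls.

## Working session

There is one attempt and no reset: what is moved stays moved. The work goes in short steps, each a Python script; the robot and the scene stay as the last script left them, time stands still between calls to the robot, and variables do not carry over. Pictures are saved under pics/ and viewed, at most 10 in all, crops included, and the job is handed in when it is done.

```bash
mkdir -p pics; ls; cat > h.py <<'E'
import numpy as np, cv2
from station import bot
def cam(n):
    m=bot.camera_model(n); f=240/np.tan(np.radians(m["vfov"])/2)
    return f,m["cx"],m["cy"],np.array(m["R"]),np.array(m["t"])
def ray(n,rc):
    f,cx,cy,R,t=cam(n); r,c=rc
    d=R.T@np.array([(c-cx)/f,(r-cy)/f,1]); return -R.T@t,d
def at_z(n,rc,z):
    o,d=ray(n,rc); return o+d*(z-o[2])/d[2]
def proj(n,X):
    f,cx,cy,R,t=cam(n); p=R@np.array(X)+t; return np.array([cy+f*p[1]/p[2],cx+f*p[0]/p[2]])
def cloud(n,depth):
    f,cx,cy,R,t=cam(n); v,u=np.mgrid[:480,:640]
    P=np.stack([(u-cx)/f*depth,(v-cy)/f*depth,depth],-1)-t
    return P@R
def lm(n,t):
    return [(round(d["confidence"],2),np.array(d["position"])*[480,640]) for d in bot.landmark_of(n,t)[:3]]
E
python3 - <<'E'
from h import *
np.set_printoptions(precision=1,suppress=True)
for n in("top","side"):
    im,d=bot.capture(n); cv2.imwrite(f"pics/{n}0.png",im[...,::-1]); np.save(n+"0.npy",d)
    print(n,cam(n)[0],-cam(n)[3].T@cam(n)[4],cam(n)[3][2])
    for t,z in dict(wrench=68,wrench_grip=68,cradle_head=68,cradle_grip=68,nut_top=128,washer_edge=113,mould=0,cradle=0,black_knife=0,wood_scraper=0,lump_a=0,lump_b=0,lump_c=0,wire_coil=0).items():
        print(t,[(c,p,at_z(n,p,z)) for c,p in lm(n,t)[:2]])
print(bot.tips_ahead,bot.read_state())
E
```

```text
pics
top 573.3234472212698 [ 338.4    7.  1199. ] [ 0.2  0.  -1. ]
wrench [(0.75, array([244.2, 419.3]), array([ 508.4, -186.9,   68. ])), (0.69, array([242.2, 424. ]), array([ 512.2, -196.5,   68. ]))]
wrench_grip [(0.56, array([232.9, 496.6]), array([ 526.9, -342.3,   68. ]))]
cradle_head [(0.81, array([244.8, 423.1]), array([ 507. , -194.4,   68. ]))]
cradle_grip [(0.8, array([235.5, 498.7]), array([ 521.5, -346.1,   68. ]))]
nut_top [(0.58, array([229.5, 297. ]), array([534.1,  53.7, 128. ])), (0.21, array([245.2, 416.8]), array([ 497.6, -171.7,  128. ]))]
washer_edge [(0.75, array([232.9, 305.3]), array([529.8,  38.6, 113. ])), (0.58, array([245.6, 418.5]), array([ 498.9, -177.5,  113. ]))]
mould [(0.82, array([237.6, 251.3]), array([542.8, 156.6,   0. ]))]
cradle [(0.62, array([249. , 419.5]), array([ 508.3, -198.4,    0. ])), (0.38, array([178. , 454.5]), array([ 660.5, -282. ,    0. ]))]
black_knife [(0.62, array([289.2, 360.2]), array([427. , -70.1,   0. ]))]
wood_scraper [(0.66, array([164.3, 385.9]), array([ 695.2, -135.8,    0. ]))]
lump_a [(0.89, array([211.3, 354.3]), a
[... 1835 characters left out ...]
array([590.6, -63.9,   0. ]))]
lump_c [(0.73, array([186.4, 323.1]), array([ 517.3, -280.8,    0. ])), (0.62, array([242.2, 290. ]), array([590.6, -63.9,   0. ]))]
wire_coil [(0.7, array([383.3, 399.9]), array([336.4, 297.4,   0. ]))]
19.0 {'time': 1.5, 'joint_positions': array([66.3,  5. , 10.1, 95.1,  0. , 90. ]), 'qvel': array([-0.1, -0. , -0.1,  0. , -0. ,  0.1]), 'joint_efforts': array([  0. , -52. ,  46.5,   0. ,  -0. ,   0. ]), 'tcp_pos': array([221.2, 503.6, 250.3]), 'eef_rot': array([[-0.9,  0.4, -0. ],
       [ 0.4,  0.9, -0. ],
       [ 0. , -0. , -1. ]]), 'wrist_force': array([-0. , -0.6,  0.3]), 'ft_torque': array([-0.,  0., -0.]), 'grasp_force': 0.0, 'width': 85.10781165125302}
```

View images.

```bash
python3 - <<'E'
from h import *
t=cv2.imread("pics/top0.png")
cv2.imwrite("pics/top_nut.png",cv2.resize(t[190:270,240:340],None,fx=7,fy=7,interpolation=cv2.INTER_CUBIC))
E
```

```text
(no output)
```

View pics/top0.png

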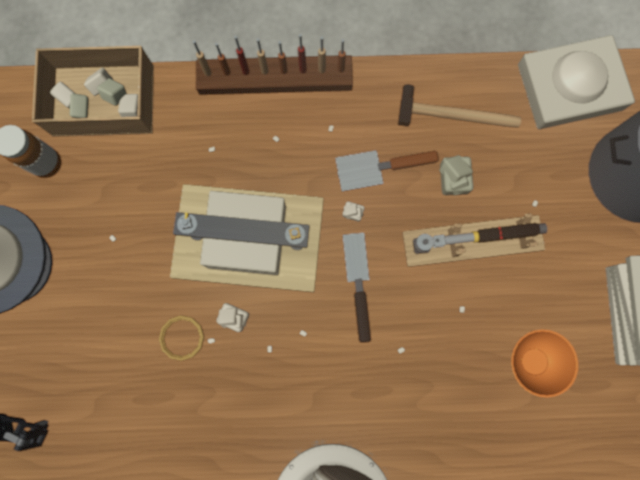

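View pics/side0.png

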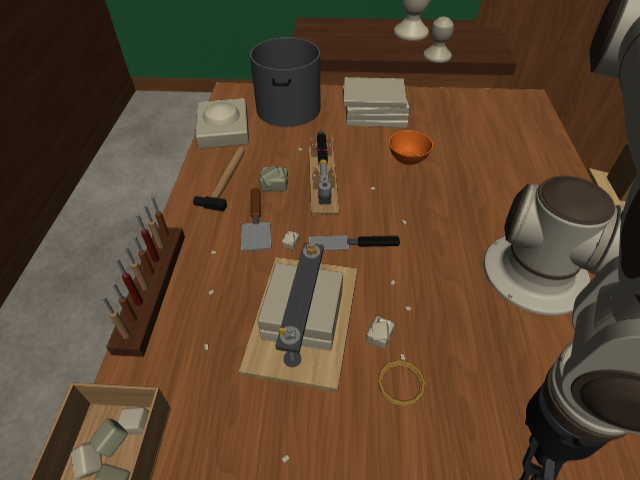

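View pics/top_nut.png

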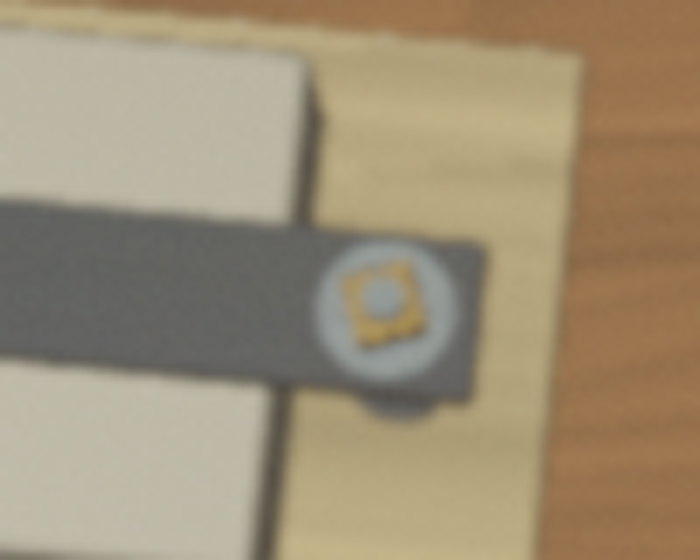

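The top view shows the brass nut at about (row 233, col 295), yawed roughly 17° in the picture. The wrench's head is at (243, 423) and its grip runs along (233, 500) in the cradle. The knife (250–340, 360), the small lump (211, 353) and the scraper lie low in between. I'll refine the nut and wrench poses now.

```bash
cat > nutfit.py <<'E'
from h import *
from scipy.optimize import minimize
def poly(n,P,x0,y0,S,N):
    q=np.array([proj(n,p) for p in P]); q=np.c_[(q[:,1]-x0+.5)*S-.5,(q[:,0]-y0+.5)*S-.5]
    h=cv2.convexHull(q.astype(np.float32))[:,0]; m=np.zeros((N*S,N*S),np.float32)
    cv2.fillPoly(m,[np.round(h*16).astype(np.int32)],1.,shift=4); return m
def model(n,p,x0,y0,N,S=8):
    x,y,th,rr,bl=p; c=np.radians(th+45+90*np.arange(4)); w=20/np.sqrt(2)
    sq=lambda z,w:[[x+w*np.cos(a),y+w*np.sin(a),z] for a in c]
    ci=lambda z,r:[[x+r*np.cos(a),y+r*np.sin(a),z] for a in np.linspace(0,6.28,24)]
    top=poly(n,sq(127.5,w-.8),x0,y0,S,N); sil=poly(n,sq(127.,w)+sq(113,w),x0,y0,S,N); rod=poly(n,ci(134,rr)+ci(128,rr),x0,y0,S,N)
    wash=poly(n,ci(113,19)+ci(110.5,19),x0,y0,S,N)
    L=[np.ones_like(top),wash*(1-sil)*(1-rod),sil*(1-np.maximum(top,rod)),top*(1-rod),rod]
    return [cv2.resize(cv2.GaussianBlur(l,(0,0),bl*S),(N,N),interpolation=cv2.INTER_AREA).ravel() for l in L]
def fit(n,im,x,y,N=20):
    c=proj(n,[x,y,122]); y0,x0=np.round(c-N/2).astype(int)
    I=im[y0:y0+N,x0:x0+N].astype(float).reshape(-1,3)
    yy,xx=np.mgrid[:N,:N]; W=(np.hypot(yy-N/2,xx-N/2)<9.5).ravel()
    def cost(p):
        if p[3]<2 or p[3]>8 or p[4]<.25 or p[4]>2: return 1e9
        A=np.stack(model(n,p,x0,y0,N),1)[W]; s,*_=np.linalg.lstsq(A,I[W],rcond=None); return ((A@s-I[W])**2).mean()
    best=[]
    for th in (-45,-25,0,22):
        r=minimize(cost,[x,y,th,5,.6],method="Nelder-Mead",options=dict(initial_simplex=np.array([x,y,th,5,.6])+np.vstack([np.zeros(5),np.diag([3,3,12,1,.3])]),maxiter=350))
        best.append((r.fun,r.x))
    return sorted(best,key=lambda b:b[0])
E
cat > a.py <<'E'
from nutfit import *
np.set_printoptions(precision=1,suppress=True)
for n in("top","side"):
    im=cv2.imread(f"pics/{n}0.png")
    for b in fit(n,im,530,52): print(n,b)
    P=cloud(n,np.load(n+"0.npy")).reshape(-1,3); C=im.reshape(-1,3)
    k=(abs(P[:,0]-515)<60)&(P[:,1]<-290)&(P[:,1]>-420)&(P[:,2]>70)&(P[:,2]<90)&(C.max(1)<75)
    G=P[k]; v=cv2.fitLine(G[:,:2].astype(np.float32),cv2.DIST_HUBER,0,.01,.01).ravel()
    print("grip",k.sum(),G.mean(0),np.percentile(G,[2,98],axis=0),np.degrees(np.arctan2(v[1],v[0])),v)
    k=(np.hypot(P[:,0]-508,P[:,1]+194)<30)&(P[:,2]>70); G=P[k]; print("head",k.sum(),G.mean(0),np.percentile(G,[2,98],axis=0))
    k=(np.hypot(P[:,0]-530,P[:,1]-52)<17)&(P[:,2]>123); G=P[k]; print("nut",k.sum(),G.mean(0),np.percentile(G,[2,98],axis=0))
E
time python3 a.py
```

```text
Traceback (most recent call last):
  File "a.py", line 5, in <module>
    for b in fit(n,im,530,52): print(n,b)
             ~~~^^^^^^^^^^^^^
  File "nutfit.py", line 24, in fit
    r=minimize(cost,[x,y,th,5,.6],method="Nelder-Mead",options=dict(initial_simplex=np.array([x,y,th,5,.6])+np.vstack([np.zeros(5),np.diag([3,3,12,1,.3])]),maxiter=350))
  File "nutfit.py", line 21, in cost
    A=np.stack(model(n,p,x0,y0,N),1)[W]; s,*_=np.linalg.lstsq(A,I[W],rcond=None); return ((A@s-I[W])**2).mean()
               ~~~~~^^^^^^^^^^^^^
  File "nutfit.py", line 12, in model
    wash=poly(n,ci(113,19)+ci(110.5,19),x0,y0,S,N)
  File "nutfit.py", line 4, in poly
    q=np.array([proj(n,p) for p in P]); q=np.c_[(q[:,1]-x0+.5)*S-.5,(q[:,0]-y0+.5)*S-.5]
                ~~~~^^^^^
  File "h.py", line 12, in proj
    f,cx,cy,R,t=cam(n); p=R@np.array(X)+t; return np.array([cy+f*p[1]/p[2],cx+f*p[0]/p[2]])
                ~~~^^^
  File "h.py", line 4, in cam
    m=bot.camera_model(n); f=240/np.tan(np.radians(m["vfov"])/2)
ValueError: time passes only in moves, steps and waits

real	0m8.105s
user	0m4.474s
sys	0m0.723s
```

```bash
sed -i 's/^def cam(n):/import functools\n@functools.cache\ndef cam(n):/' h.py; time python3 a.py
```

```text
top (np.float64(37.135350099331276), array([528.9,  59.1,  12.8,   4.9,   0.7]))
top (np.float64(37.298166323146376), array([529.2,  59.2, -74.6,   6. ,   1.2]))
top (np.float64(38.6043040647107), array([528.8,  59.1,  14.7,   4.5,   0.8]))
top (np.float64(52.92646801830866), array([529. ,  59. ,  11.2,   2.9,   0.6]))
grip 611 [ 525.9 -363.6   79.8] [[ 512.2 -417.1   74.6]
 [ 539.8 -306.6   84.4]] -84.38958 [   0.1   -1.   525.8 -363.7]
head 289 [ 511.5 -199.2   79.5] [[ 496.2 -221.8   73. ]
 [ 526.2 -180.7   85.8]]
nut 95 [527.9  58.3 129.6] [[519.5  50.1 124.2]
 [538.2  67.2 136.6]]
side (np.float64(354.0191882224374), array([527.1,  57.9,  14.7,   6. ,   0.3]))
side (np.float64(354.4970731846225), array([527.1,  58. ,  16.6,   6.2,   0.3]))
side (np.float64(389.40383424534014), array([522.6,  39.6,  16.2,   8. ,   1.1]))
side (np.float64(402.9916449213197), array([525.7,  47.3, -59.4,   8. ,   2. ]))
grip 228 [ 525.3 -357.9   79.7] [[ 508.6 -415.3   74. ]
 [ 540.8 -304.7   83.4]] -84.69915 [   0.1   -1.   525.7 -359.5]
head 135 [ 510.2 -197.5   78.8] [[ 495.4 -222.    71.2]
 [ 524.2 -181.3   84.7]]
nut 67 [527.1  59.8 129.1] [[518.2  49.7 123.3]
 [535.8  67.8 135.8]]
real	0m21.985s
user	0m22.283s
sys	0m0.312s
```

```bash
cat >> h.py <<'E'
def ori(yaw):   # tool down, tool y = wrench y, wrench x at yaw (deg)
    a=np.radians(yaw); y=np.array([-np.sin(a),np.cos(a),0]); z=np.array([0,0,-1.])
    return np.stack([np.cross(y,z),y,z],1)
def st(*a):
    s=bot.read_state(); print(*a,"t%.2f"%s["time"],"p",np.round(s["tcp_pos"],1),"F",np.round(s["wrist_force"],1),"M",np.round(s["ft_torque"],2),"w%.1f g%.0f"%(s["width"],s["grasp_force"])); return s
E
python3 - <<'E'
from h import *
R=ori(-84.4); g=[524,-345.3]
bot.movep([*g,230],R); s=st("above"); print(s["joint_positions"])
bot.servo_line([*g,110],150); bot.servo_line([*g,68],80); st("down")
bot.command_gripper(15); st("closed")
bot.servo_line([*g,80],40); st("lift12")
bot.servo_line([*g,160],150); s=st("lift"); print(s["joint_positions"])
np.set_printoptions(precision=1,suppress=True)
for n in("top","side"):
    im,d=bot.capture(n); cv2.imwrite(f"pics/{n}1.png",im[...,::-1]); np.save(n+"1.npy",d)
    for t in("wrench","socket","wrench_grip"): print(n,t,lm(n,t),[at_z(n,p,160-44*(t=="socket")) for c,p in lm(n,t)])
cv2.imwrite("pics/l1.png",np.hstack([cv2.resize(cv2.imread("pics/top1.png")[180:300,380:580],None,fx=2,fy=2),cv2.resize(cv2.imread("pics/side1.png")[100:220,250:450],None,fx=2,fy=2)]))
E
```

```text
above t4.66 p [ 524.4 -344.6  230.1] F [-0.1  0.  -0.9] M [-0.07  0.03  0.01] w85.2 g0
[-3.33139178e+01  1.55994280e+01  1.99940649e+01  9.43871467e+01
  7.00087840e-03  5.10207119e+01]
down t6.28 p [ 524.  -345.3   68. ] F [0.4 0.2 0.2] M [-0.02  0.    0.03] w85.6 g0
closed t6.86 p [ 524.4 -345.5   68.5] F [0.9 0.2 3.9] M [-0.04 -0.23  0.01] w24.8 g60
lift12 t7.31 p [ 523.9 -345.3   79.8] F [-0.2 -0.2 -5.5] M [-0.25 -0.    0.07] w25.0 g59
lift t7.99 p [ 523.8 -345.1  158.9] F [-0.7 -0.5 -6.1] M [-0.3  -0.01  0.06] w24.8 g59
[-3.33826904e+01  1.48579199e+01  1.12242115e+01  8.64382110e+01
 -3.24922110e-03  5.10144722e+01]
top wrench [(0.66, array([233.4, 430.3])), (0.46, array([241.2, 424.5]))] [array([ 514. , -192.3,  160. ]), array([ 499.9, -181. ,  160. ])]
top socket [] []
top wrench_grip [(0.9, array([225.3, 513.2]))] [array([ 524.8, -345.5,  160. ])]
side wrench [(0.71, array([160.7, 325.7]))] [array([ 507.1, -195. ,  160. ])]
side socket [(0.78, array([176.8, 325.3]))] [array([ 507.3, -186.1,  116. ])]
side wrench_grip [(0.96, array([126.3, 328.4])), (0.42, array([246.4, 307.8]))] [array([ 506.6, -342.2,  160. ]), array([531. ,  87.1, 160. ])]
```

View pics/l1.png

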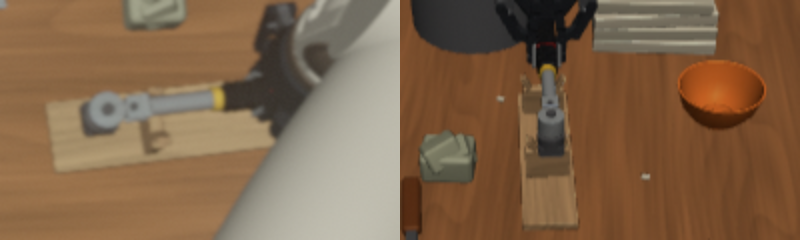

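```bash
cat > head.py <<'E'
from h import *
np.set_printoptions(precision=1,suppress=True)
def head(tag,hx,hy,z,yaw):
    a=np.radians(yaw); u=np.array([np.cos(a),np.sin(a)]); v=np.array([-u[1],u[0]])
    for n in("top","side"):
        im,d=bot.capture(n); cv2.imwrite(f"pics/{n}{tag}.png",im[...,::-1]); np.save(f"{n}{tag}.npy",d)
        P=cloud(n,d).reshape(-1,3); q=P[:,:2]-[hx,hy]; s=q@u; w=q@v
        for nm,lo,hi,zz in(("head",-25,14,4),("tube",35,95,3)):
            k=(s>lo)&(s<hi)&(abs(w)<25)&(P[:,2]>z+zz)&(P[:,2]<z+25)
            if k.sum()<5: print(n,nm,"none"); continue
            print(n,nm,k.sum(),"s",np.percentile(s[k],[2,50,98]),"w",np.percentile(w[k],[2,50,98]),"z",np.percentile(P[k,2],[10,50,90]),
              "slope z/s, w/s", np.round([np.polyfit(s[k],P[k,2],1)[0],np.polyfit(s[k],w[k],1)[0]],3))
        for t in("wrench","socket"): 
            l=lm(n,t); print(n,t,[(c,(np.r_[(p3:=at_z(n,p,z-44*(t=="socket")))[:2]-[hx,hy]]@np.c_[u,v])) for c,p in l])
E
python3 - <<'E'
from head import *
for n in("top","side"):   # picture from the lift: same analysis
    pass
nut=np.array([528.2,58.7]); yaw=-75.5; a=np.radians(yaw); u=np.array([np.cos(a),np.sin(a)])
p=bot.read_state()["tcp_pos"]; bot.servo_line([p[0],p[1],230],200)
bot.movep([*(nut+150*u),230],ori(yaw)); bot.servo_line([*(nut+150*u),205],100); st("hover")
bot.wait(.3); s=st(); print(s["eef_rot"])
head("2",*nut,205,yaw)
cv2.imwrite("pics/l2.png",np.hstack([cv2.resize(cv2.imread("pics/top2.png")[180:280,250:390],None,fx=2.8,fy=2.8),cv2.resize(cv2.imread("pics/side2.png")[150:250,250:390],None,fx=2.8,fy=2.8)]))
E
```

```text
hover t10.62 p [565.5 -87.4 204.6] F [-0.3  0.1 -4.3] M [-0.3 -0.1  0.1] w25.3 g59
t10.92 p [566.  -86.6 205.6] F [ 0.1 -0.7 -5.7] M [-0.3 -0.  -0. ] w25.4 g59
[[-0.3  1.   0. ]
 [ 1.   0.3 -0. ]
 [-0.   0.  -1. ]]
top head 276 s [-14.4  -0.1  13.1] w [-14.2   0.8  17.3] z [213.  215.9 218.8] slope z/s, w/s [ 0. -0.]
top tube 303 s [36.  63.8 93.6] w [-7.6  0.6  9.5] z [209.3 212.1 215.3] slope z/s, w/s [-0. -0.]
top wrench [(0.63, array([1.4, 2.9]))]
top socket [(0.81, array([ 4.4, -0.1]))]
side head 180 s [-14.9  -2.6  13.5] w [-15.1   0.5  14.8] z [211.7 215.6 218.7] slope z/s, w/s [ 0.1 -0. ]
side tube 140 s [36.  65.9 93.1] w [-8.7 -0.2  7.6] z [209.4 212.1 215. ] slope z/s, w/s [-0.1 -0. ]
side wrench [(0.97, array([ 6.4, -2.4]))]
side socket [(0.97, array([-2.2, -4. ]))]
```

View pics/l2.png

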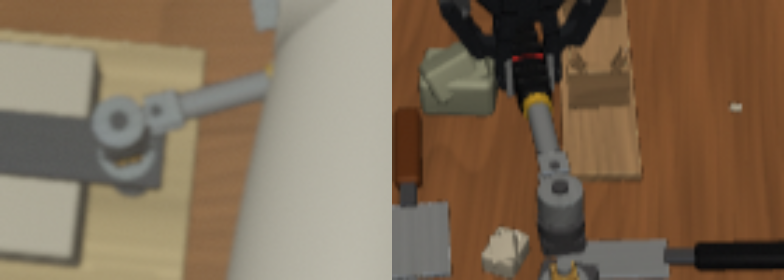

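```bash
cat > down.py <<'E'
from h import *
nut=np.array([528.2,58.7]); yaw=-75.5; a=np.radians(yaw); u=np.array([np.cos(a),np.sin(a)]); v=np.array([-u[1],u[0]])
tgt=nut+149.5*u-1.0*v
E
python3 - <<'E'
from down import *
bot.servo_line([*tgt,180],60); bot.wait(.2); s0=st("pre")
z=176
while z>=157:
    bot.servo_line([*tgt,z],20); s=st(z)
    if s["wrist_force"][2]-s0["wrist_force"][2]>14: print("contact"); break
    z-=1.5
bot.wait(.2); st("end")
E
```

```text
pre t11.98 p [564.8 -86.3 180.4] F [ 0.3 -0.2 -5.5] M [-0.21 -0.07  0.07] w25.3 g59
176 t12.33 p [564.6 -86.2 175.8] F [ 0.3 -0.3 -6.5] M [-0.27 -0.07  0.07] w25.3 g59
174.5 t12.58 p [564.6 -86.3 174.4] F [ 0.   0.4 -5.2] M [-0.23 -0.1   0.08] w25.2 g59
173.0 t12.83 p [564.6 -86.3 172.9] F [ 0.2 -0.3 -5.8] M [-0.29 -0.12  0.01] w25.1 g59
171.5 t13.08 p [564.6 -86.3 171.4] F [-0.4 -0.4 -5. ] M [-0.26 -0.07  0.08] w25.0 g59
170.0 t13.33 p [564.6 -86.2 169.9] F [-0.  -0.4 -5. ] M [-0.22 -0.09  0.02] w25.2 g59
168.5 t13.58 p [564.6 -86.3 168.4] F [ 0.2  0.2 -4.6] M [-0.26 -0.05  0.02] w25.0 g59
167.0 t13.83 p [564.6 -86.3 166.9] F [-0.6 -0.1 -6.1] M [-0.29 -0.05  0.04] w25.0 g59
165.5 t14.08 p [564.6 -86.3 165.4] F [-0.6 -0.3 -5.5] M [-0.27 -0.04  0.08] w25.2 g59
164.0 t14.33 p [564.6 -86.3 163.9] F [-1.   0.2 -6.6] M [-0.25 -0.06  0.04] w24.7 g59
162.5 t14.58 p [564.6 -86.3 162.4] F [ 0.4 -0.8 -3.9] M [-0.28 -0.09  0.11] w24.9 g59
161.0 t14.83 p [564.6 -86.3 160.9] F [ 1.1  0.2 -5.8] M [-0.3  -0.08  0.08] w25.3 g59
159.5 t15.08 p [564.6 -86.3 159.4] F [-0.4  0.2 -4.8] M [-0.28 -0.05  0.02] w25.0 g59
158.0 t15.33 p [564.7 -86.3 158. ] F [-0.  -0.  -5.8] M [-0.17 -0.09  0.05] w25.2 g59
end t15.53 p [564.7 -86.3 158. ] F [ 0.3 -0.1 -5. ] M [-0.19 -0.11  0.02] w25.0 g59
```

```bash
cat > turn.py <<'E'
from down import *
C=tgt-150*u
def go(yaw,z=157,feed=30):
    a=np.radians(yaw); bot.servo_line([*(C+150*np.array([np.cos(a),np.sin(a)])),z],feed,ori(yaw))
def torque(n=3):
    L=[]
    for _ in range(n):
        bot.wait(.02); s=bot.read_state(); r=s["tcp_pos"][:2]-C; F=s["wrist_force"]; L.append([r[0]*F[1]/1e3-r[1]*F[0]/1e3+s["ft_torque"][2],s["ft_torque"][2],F[2],np.degrees(np.arctan2(r[1],r[0])),np.hypot(*r),s["time"]])
    return np.mean(L,0)
E
python3 - <<'E'
from turn import *
go(yaw,157,10); m0=torque(6); print(np.round(m0,2)); y=yaw
for i in range(56):
    y-=.75; go(y); m=torque(); print("%.2f"%y,np.round(m,2))
    if m[0]-m0[0]>.72: break
st("end")
E
```

```text
[ 3.0000e-02  6.0000e-02 -2.3700e+00 -7.5470e+01  1.5009e+02  1.5840e+01]
-76.25 [-2.000e-02 -4.000e-02 -2.370e+00 -7.624e+01  1.500e+02  1.617e+01]
-77.00 [-5.0000e-02 -9.0000e-02 -2.5700e+00 -7.6990e+01  1.4997e+02  1.6470e+01]
-77.75 [ 1.1000e-01 -1.3000e-01 -2.4100e+00 -7.7750e+01  1.4996e+02  1.6770e+01]
-78.50 [-0.0000e+00 -1.4000e-01 -2.1900e+00 -7.8500e+01  1.4997e+02  1.7070e+01]
-79.25 [ 4.0000e-02 -1.5000e-01 -2.4000e+00 -7.9240e+01  1.5005e+02  1.7370e+01]
-80.00 [ 4.000e-02 -2.000e-01 -1.970e+00 -8.000e+01  1.501e+02  1.767e+01]
-80.75 [ 1.0000e-02 -2.0000e-01 -1.2700e+00 -8.0760e+01  1.5014e+02  1.7970e+01]
-81.50 [ 7.0000e-02 -1.4000e-01 -9.1000e-01 -8.1510e+01  1.5016e+02  1.8270e+01]
-82.25 [ 1.9000e-01 -1.2000e-01 -6.8000e-01 -8.2260e+01  1.5018e+02  1.8570e+01]
-83.00 [ 1.800e-01 -7.000e-02 -9.400e-01 -8.299e+01  1.502e+02  1.887e+01]
-83.75 [ 3.3000e-01  2.0000e-02 -6.6000e-01 -8.3710e+01  1.5021e+02  1.9170e+01]
-84.50 [ 4.000e-01  8.000e-02 -8.100e-01 -8.442e+01  1.502e+02  1.947e+01]
-85.25 [ 4.9000e-01  8.0000e-02 -1.5100e+00 -8.5150e+01  1.5018e+02  1.9770e+0
[... 1015 characters left out ...]
[ 5.0000e-01 -1.2000e-01 -1.5200e+00 -9.5630e+01  1.4999e+02  2.3970e+01]
-96.50 [ 4.7000e-01 -1.2000e-01 -1.4700e+00 -9.6390e+01  1.4997e+02  2.4270e+01]
-97.25 [ 6.0000e-01 -1.4000e-01 -1.3500e+00 -9.7130e+01  1.4996e+02  2.4570e+01]
-98.00 [ 6.3000e-01 -1.2000e-01 -1.7600e+00 -9.7880e+01  1.4994e+02  2.4870e+01]
-98.75 [  0.39  -0.2   -2.06 -98.63 149.93  25.17]
-99.50 [  0.46  -0.18  -1.68 -99.39 149.9   25.47]
-100.25 [   0.65   -0.16   -1.59 -100.13  149.9    25.77]
-101.00 [   0.65   -0.16   -2.28 -100.86  149.88   26.07]
-101.75 [ 7.7000e-01 -8.0000e-02 -2.2700e+00 -1.0158e+02  1.4987e+02  2.6370e+01]
end t26.38 p [497.  -87.9 157.1] F [ 4.2 -3.8 -2. ] M [-0.58 -1.19 -0.07] w25.3 g60
```

```bash
python3 - <<'E'
from turn import *
y=-101.75; L=[]
for i in range(36):
    y-=.4; go(y,157,20); m=torque(4); L.append(m[0]); print("%.2f %.2f tz %.2f F %.1f yaw %.2f r %.1f t %.2f"%(y,*m))
    mx=max(L)
    if mx>1.08 and max(L[-2:])<mx-.2: print("click"); break
    if mx>1.08 and i-int(np.argmax(L))>=6: print("past max, check"); break
st("end")
E
```

```text
-102.15 0.87 tz -0.02 F -1.7 yaw -101.95 r 149.9 t 26.68
-102.55 0.88 tz -0.08 F -2.2 yaw -102.34 r 149.9 t 26.99
-102.95 0.81 tz -0.06 F -2.1 yaw -102.76 r 149.8 t 27.31
-103.35 0.84 tz -0.03 F -2.1 yaw -103.14 r 149.8 t 27.62
-103.75 0.92 tz -0.01 F -2.5 yaw -103.54 r 149.8 t 27.94
-104.15 0.88 tz -0.02 F -1.9 yaw -103.94 r 149.8 t 28.26
-104.55 0.93 tz -0.00 F -2.5 yaw -104.33 r 149.8 t 28.58
-104.95 1.04 tz 0.01 F -2.2 yaw -104.72 r 149.8 t 28.89
-105.35 1.01 tz -0.02 F -1.9 yaw -105.12 r 149.8 t 29.21
-105.75 0.96 tz 0.00 F -2.4 yaw -105.51 r 149.8 t 29.52
-106.15 1.05 tz -0.01 F -2.7 yaw -105.91 r 149.7 t 29.84
-106.55 1.03 tz 0.02 F -2.5 yaw -106.30 r 149.7 t 30.16
-106.95 1.07 tz 0.01 F -2.2 yaw -106.70 r 149.7 t 30.48
-107.35 1.11 tz 0.03 F -2.8 yaw -107.09 r 149.7 t 30.79
-107.75 1.16 tz 0.04 F -2.4 yaw -107.49 r 149.8 t 31.11
-108.15 1.10 tz 0.02 F -2.3 yaw -107.89 r 149.8 t 31.43
-108.55 1.16 tz 0.04 F -2.4 yaw -108.28 r 149.7 t 31.74
-108.95 1.19 tz 0.06 F -2.8 yaw -108.68 r 149.7 t 32.06
-109.35 1.06 tz 0.02 F -2.8 yaw -109.07 r 149.7 t 32.38
-109.75 0.88 tz -0.04 F -2.
[... 325 characters left out ...]
 0.13 F -3.3 yaw -111.85 r 149.6 t 34.59
-112.55 1.34 tz 0.10 F -2.9 yaw -112.25 r 149.6 t 34.91
-112.95 1.30 tz 0.10 F -3.0 yaw -112.65 r 149.6 t 35.23
-113.35 1.33 tz 0.13 F -2.9 yaw -113.04 r 149.6 t 35.54
-113.75 1.43 tz 0.15 F -3.0 yaw -113.43 r 149.6 t 35.86
-114.15 1.34 tz 0.13 F -2.8 yaw -113.83 r 149.6 t 36.17
-114.55 1.30 tz 0.07 F -3.4 yaw -114.23 r 149.5 t 36.49
-114.95 1.37 tz 0.08 F -3.1 yaw -114.62 r 149.5 t 36.81
-115.35 1.41 tz 0.12 F -3.0 yaw -115.01 r 149.5 t 37.12
-115.75 1.41 tz 0.14 F -3.1 yaw -115.40 r 149.5 t 37.44
-116.15 1.39 tz 0.14 F -3.1 yaw -115.80 r 149.5 t 37.76
past max, check
end t37.78 p [462.  -75.7 157.2] F [ 7.8 -2.6 -3.2] M [-0.65 -1.88  0.12] w25.5 g60
```

```bash
python3 - <<'E'
from head import *
from turn import *
s=bot.read_state(); r=s["tcp_pos"][:2]-C; head("3",*C,157,np.degrees(np.arctan2(r[1],r[0])))
y=s["eef_rot"][:,1]; print("tool yaw",np.degrees(np.arctan2(y[1],y[0]))-90)
print([(c,at_z("top",p,113)) for c,p in lm("top","washer_edge")],[(c,at_z("side",p,113)) for c,p in lm("side","washer_edge")])
cv2.imwrite("pics/l3.png",np.hstack([cv2.resize(cv2.imread("pics/top3.png")[200:270,270:360],None,fx=4.4,fy=4.4,interpolation=2),cv2.resize(cv2.imread("pics/side3.png")[195:265,260:350],None,fx=4.4,fy=4.4,interpolation=2)]))
E
```

```text
top head 254 s [-14.8   0.1  13.4] w [-14.8  -0.1  15.3] z [165.6 168.4 171.6] slope z/s, w/s [ 0. -0.]
top tube 287 s [35.9 63.3 93.6] w [-8.7 -0.7  8.2] z [161.2 164.2 167.8] slope z/s, w/s [-0. -0.]
top wrench [(0.83, array([ 1.7, -3.2]))]
top socket [(0.62, array([4.7, 3.9]))]
side head 168 s [-13.7  -1.7  13. ] w [-15.9  -2.4  14.1] z [164.2 168.3 171.2] slope z/s, w/s [ 0.1 -0. ]
side tube 148 s [35.7 64.8 93.1] w [-9.6 -2.5  7.8] z [161.8 164.4 168. ] slope z/s, w/s [-0.1 -0. ]
side wrench [(0.73, array([5.6, 0.6]))]
side socket [(0.87, array([ 2.5, -2.5]))]
tool yaw -116.04545838884557
[] [(0.6, array([532.6,  35.8, 113. ]))]
```

View pics/l3.png

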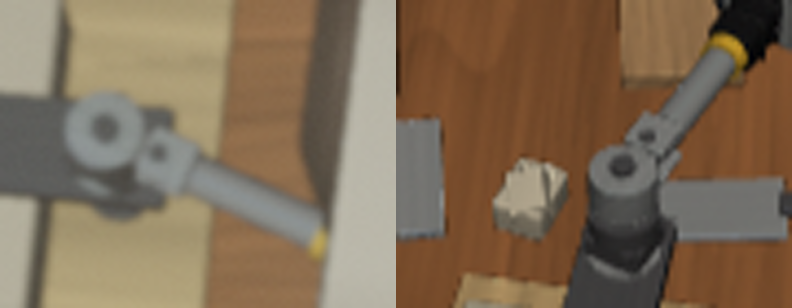

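```bash
cat > brk.py <<'E'
from h import *
def brk(tag,C,yaw,z):
    a=np.radians(yaw); u=np.array([np.cos(a),np.sin(a)]); v=np.array([-u[1],u[0]])
    for n in("top","side"):
        im=cv2.imread(f"pics/{n}{tag}.png").astype(float); g=im.mean(2); d=np.load(f"{n}{tag}.npy")
        K=4; G=cv2.resize(g,None,fx=K,fy=K,interpolation=cv2.INTER_CUBIC)
        out=[]
        for s,w in((0,9),(24,6.5)):
            c=proj(n,[*(C+s*u),z+12]); 
            for it in range(6):
                yy,xx=np.mgrid[:G.shape[0],:G.shape[1]]; yy=(yy+.5)/K-.5; xx=(xx+.5)/K-.5
                R=5/1.9 if it>1 else 8/1.9
                m=np.hypot(yy-c[0],xx-c[1])<R; th=np.percentile(G[m],50); wt=np.clip(th-G,0,None)*m
                c=np.array([(wt*yy).sum(),(wt*xx).sum()])/wt.sum()
            p=at_z(n,c,z+12)[:2]; out.append(np.r_[(p-C)@u,(p-C)@v])
        # tube edges from image: rows across the tube
        P=cloud(n,d).reshape(-1,3); q=P[:,:2]-C; S=q@u; W=q@v
        mid=[]
        for s in np.arange(40,95,3):
            ws=np.linspace(-22,22,177); px=np.array([proj(n,[*(C+s*u+w*v),z+(0 if n=="top" else 3)]) for w in ws]).astype(np.float32)
            sat=im.max(2)-im.min(2); pr=cv2.remap(sat.astype(np.float32),px[:,1][None],px[:,0][None],cv2.INTER_CUBIC)[0]
            ins=pr[80:97].mean(); o=(np.median(pr[:25])+np.median(pr[-25:]))/2; t=(ins+o)/2
            k=np.flatnonzero(pr<t); k=k[(abs(ws[k])<14)]
            if len(k): mid.append([s,ws[k].min(),ws[k].max()])
        mid=np.array(mid); m=(mid[:,1]+mid[:,2])/2; wd=mid[:,2]-mid[:,1]; ok=abs(wd-np.median(wd))<2
        f=np.polyfit(mid[ok,0],m[ok],1); h,p=out; 
        print(tag,n,"head",np.round(h,2),"pin",np.round(p,2),"neck yaw %.2f"%np.degrees(np.arctan2(p[1]-h[1],p[0]-h[0])),"tube yaw %.2f at0 %.2f at24 %.2f width %.1f n%d"%(np.degrees(np.arctan(f[0])),f[1],np.polyval(f,24),np.median(wd),ok.sum()))
E
python3 - <<'E'
from brk import *
from turn import C
n=np.array([528.2,58.7])
brk("2",n,-75.5,205.5); brk("3",C,-115.8,157)
E
```

```text
2 top head [0.55 2.33] pin [24.86  1.49] neck yaw -1.99 tube yaw -0.77 at0 2.09 at24 1.77 width 17.8 n17
2 side head [-1.53 -0.16] pin [24.02 -0.54] neck yaw -0.87 tube yaw -0.53 at0 0.39 at24 0.17 width 17.8 n16
3 top head [0.16 1.68] pin [24.26  0.84] neck yaw -2.01 tube yaw -0.30 at0 0.71 at24 0.58 width 17.8 n17
3 side head [ 0.33 -0.44] pin [25.73 -0.24] neck yaw 0.45 tube yaw -0.30 at0 -1.92 at24 -2.05 width 19.5 n16
```

```bash
python3 - <<'E'
from turn import *
y=-116.15; L=[1.40]
for i in range(8):
    y-=.4; go(y,157,20); m=torque(4); L.append(m[0]); print("%.2f %.2f tz %.2f F %.1f yaw %.2f r %.1f t %.2f"%(y,*m))
    if L[-1]<1.2 and L[-2]<1.25 or L[-1]<1.05: print("click"); break
st("end")
E
```

```text
-116.55 1.50 tz 0.13 F -3.3 yaw -116.20 r 149.5 t 38.48
-116.95 1.43 tz 0.14 F -3.0 yaw -116.59 r 149.5 t 38.79
-117.35 1.50 tz 0.14 F -3.9 yaw -116.99 r 149.5 t 39.11
-117.75 1.47 tz 0.16 F -3.1 yaw -117.38 r 149.5 t 39.42
-118.15 1.46 tz 0.15 F -3.8 yaw -117.78 r 149.4 t 39.74
-118.55 1.54 tz 0.18 F -3.6 yaw -118.18 r 149.4 t 40.06
-118.95 1.35 tz 0.08 F -3.3 yaw -118.66 r 149.5 t 40.38
-119.35 1.28 tz 0.06 F -3.4 yaw -119.05 r 149.5 t 40.69
end t40.72 p [454.5 -71.7 157.2] F [ 7.6 -2.  -3. ] M [-0.57 -1.8   0.07] w25.4 g60
```

```bash
python3 - <<'E'
from turn import *
y=-119.35
for i in range(6):
    y-=.35; go(y,157,20); m=torque(4); print("%.2f %.2f tz %.2f F %.1f yaw %.2f r %.1f t %.2f"%(y,*m))
    if m[0]<1.05: print("done"); break
    if m[0]>1.42: print("rising"); break
s=bot.read_state(); r=s["tcp_pos"][:2]-C
for n in("top","side"):
    im,d=bot.capture(n); cv2.imwrite(f"pics/{n}4.png",im[...,::-1]); np.save(n+"4.npy",d)
from brk import *
brk("4",C,np.degrees(np.arctan2(r[1],r[0])),157)
E
```

```text
-119.70 1.52 tz 0.15 F -3.6 yaw -119.36 r 149.4 t 41.01
rising
4 top head [0.57 1.41] pin [23.96  0.76] neck yaw -1.61 tube yaw -0.26 at0 0.44 at24 0.33 width 18.0 n14
4 side head [ 0.41 -0.4 ] pin [25.46 -0.23] neck yaw 0.39 tube yaw -0.55 at0 -1.68 at24 -1.91 width 20.2 n16
```

```bash
cat >> turn.py <<'E'
def go2(arc,yw,z=157,feed=20):
    a=np.radians(arc); bot.servo_line([*(C+150*np.array([np.cos(a),np.sin(a)])),z],feed,ori(yw))
E
python3 - <<'E'
from turn import *
y=-119.70; w=y; low=0
for i in range(7):
    y-=.3; w-=.5; go2(y,w); m=torque(4); print("%.2f %.2f tz %.2f F %.1f yaw %.2f r %.1f t %.2f pivot %.2f"%(y,*m,m[0]-.024*(m[0]-m[1])/.1495))
    low=low+1 if m[0]<1.4 else 0
    if m[0]<1.15 or low==3: print("click?"); break
s=bot.read_state(); r=s["tcp_pos"][:2]-C
for n in("top","side"):
    im,d=bot.capture(n); cv2.imwrite(f"pics/{n}5.png",im[...,::-1]); np.save(n+"5.npy",d)
from brk import *
brk("5",C,np.degrees(np.arctan2(r[1],r[0])),157)
E
```

```text
-120.00 1.53 tz 0.36 F -3.7 yaw -119.72 r 149.4 t 41.42 pivot 1.34
-120.30 1.46 tz 0.40 F -2.8 yaw -120.09 r 149.4 t 41.74 pivot 1.29
-120.60 1.35 tz 0.43 F -2.8 yaw -120.45 r 149.4 t 42.06 pivot 1.21
-120.90 1.26 tz 0.42 F -3.2 yaw -120.82 r 149.4 t 42.38 pivot 1.13
-121.20 1.09 tz 0.43 F -3.0 yaw -121.20 r 149.5 t 42.69 pivot 0.99
click?
5 top head [0.21 1.44] pin [24.02  1.98] neck yaw 1.31 tube yaw -0.71 at0 1.72 at24 1.42 width 18.0 n13
5 side head [ 0.48 -0.6 ] pin [25.64  0.97] neck yaw 3.58 tube yaw -0.68 at0 -1.03 at24 -1.31 width 19.5 n16
```

```bash
python3 - <<'E'
from turn import *
y=-121.20; w=-123.2
for i in range(22):
    y+=1.0; w=min(w+1.3,y) ; go2(y,w,157,60); m=torque(2); print("%.2f %.2f tz %.2f F %.1f yaw %.2f t %.2f"%(y,m[0],m[1],m[2],m[3],m[5]))
    if m[0]<.05: break
print(y,w)
E
```

```text
-120.20 1.26 tz 1.13 F -3.1 yaw -120.35 t 43.09
-119.20 1.38 tz 1.29 F -4.3 yaw -119.29 t 43.38
-118.20 0.81 tz 0.79 F -3.7 yaw -118.31 t 43.66
-117.20 0.88 tz 0.52 F -4.1 yaw -117.18 t 43.94
-116.20 0.36 tz 0.04 F -3.8 yaw -116.17 t 44.23
-115.20 0.25 tz -0.29 F -4.7 yaw -115.07 t 44.51
-114.20 0.31 tz -0.44 F -4.5 yaw -114.01 t 44.79
-113.20 0.16 tz -0.47 F -4.0 yaw -113.03 t 45.08
-112.20 0.09 tz -0.50 F -3.7 yaw -112.05 t 45.36
-111.20 0.04 tz -0.47 F -3.2 yaw -111.08 t 45.64
-111.2 -111.2
```

```bash
python3 - <<'E'
from turn import *
y=-111.2; w=y
for i in range(12):
    m=torque(3); print("%.2f w %.2f M %.2f tz %.2f Fz %.1f yaw %.2f t %.2f"%(y,w,m[0],m[1],m[2],m[3],m[5]))
    if abs(m[0])<.1 and abs(m[1])<.1: break
    w+=np.clip(5*m[1],-.8,.8); y+=np.clip(5*(m[0]),-.7,.7) if abs(m[0])>.08 else 0
    go2(y,w,157,40)
s0=st("pre"); z=157
while z<178:
    z+=1.5; go2(y,w,z,25); s=bot.read_state()
    f=s["wrist_force"]; print(z,np.round(f,1),end=" ")
    if f[2]<-18: print("binding"); break
st("end")
E
```

```text
-111.20 w -111.20 M 0.03 tz -0.48 Fz -3.5 yaw -111.08 t 45.68
-111.20 w -112.00 M 0.05 tz 0.19 Fz -2.9 yaw -111.33 t 45.98
-111.20 w -111.20 M 0.18 tz -0.50 Fz -3.6 yaw -110.99 t 46.28
-110.50 w -112.00 M 0.24 tz 0.77 Fz -2.1 yaw -110.79 t 46.58
-109.80 w -111.20 M 0.08 tz 0.87 Fz -2.1 yaw -109.98 t 46.88
-109.39 w -110.40 M -0.04 tz 0.50 Fz -2.7 yaw -109.39 t 47.18
-109.39 w -109.60 M 0.01 tz -0.07 Fz -3.2 yaw -109.22 t 47.48
pre t47.50 p [477.7 -82.8 157.1] F [ 1.  -0.1 -3.2] M [ 0.05 -0.25 -0.08] w25.0 g60
158.5 [ 1.7  0.5 -6.9] 160.0 [ 4.3  3.6 -8.2] 161.5 [ 4.9  5.7 -8.8] 163.0 [ 5.3  6.6 -9.3] 164.5 [  6.4   8.6 -10.7] 166.0 [  5.6  10.9 -10.4] 167.5 [  7.1  11.5 -11.3] 169.0 [  7.6  13.5 -11.3] 170.5 [  8.9  14.7 -13.4] 172.0 [  8.4  16.3 -14. ] 173.5 [ 10.6  18.7 -13.5] 175.0 [ 10.1  19.3 -15.7] 176.5 [ 11.6  21.  -16.1] 178.0 [ 12.6  22.8 -16.3] end t51.00 p [478.1 -79.3 176.8] F [ 12.6  22.8 -16.3] M [ 3.72 -2.18 -0.3 ] w25.0 g60
```

```bash
python3 - <<'E'
from turn import *
y=-109.39; w=-109.6
go2(y,w,157,60); m=torque(1); print(np.round(m,2)); st()
for i in range(5):
    y+=1.; w+=1.; go2(y,w,157,60); m=torque(1); print("%.2f M %.2f tz %.2f Fz %.1f t %.2f"%(y,m[0],m[1],m[2],m[5]))
    if m[0]<-.12: y-=1.5; w-=1.5; go2(y,w,157,60); break
st("pre")
for z in (160,163,166,169):
    go2(y,w,z,40); s=st(z)
    if np.hypot(*s["wrist_force"][:2])>6: print("binding"); break
E
```

```text
[ 1.0000e-01 -1.2000e-01 -1.6400e+00 -1.0937e+02  1.5068e+02  5.1520e+01]
t51.52 p [477.1 -83.2 157.1] F [ 0.1 -4.1 -1.6] M [-0.78 -0.15 -0.12] w25.4 g62
-108.39 M 0.12 tz -0.11 Fz -1.4 t 51.78
-107.39 M 0.19 tz -0.05 Fz -0.7 t 52.05
-106.39 M 0.24 tz 0.04 Fz -1.1 t 52.32
-105.39 M -0.01 tz -0.03 Fz -0.6 t 52.58
-104.39 M -0.00 tz -0.04 Fz -0.9 t 52.85
pre t52.85 p [489.6 -86.8 157. ] F [-1.2 -5.8 -0.9] M [-1.01  0.26 -0.04] w25.1 g62
160 t53.10 p [489.6 -86.5 159.7] F [ 0.1 -4.5 -5.1] M [-1.24  0.14 -0.06] w24.9 g61
163 t53.35 p [489.7 -86.4 162.9] F [ 0.2 -4.2 -6.7] M [-1.3   0.22 -0.01] w24.8 g61
166 t53.60 p [489.9 -86.2 166.3] F [-0.1 -2.4 -4.4] M [-0.8   0.22  0.03] w25.2 g61
169 t53.85 p [490.  -86.  169.4] F [ 0.9  0.1 -5.7] M [-0.25  0.04  0.04] w25.0 g61
```

```bash
python3 - <<'E'
from brk import *
from turn import *
go2(-104.39,-104.6,215,120); s=st("up")
r=s["tcp_pos"][:2]-C; yw=np.degrees(np.arctan2(r[1],r[0])); z=s["tcp_pos"][2]; hC=s["tcp_pos"][:2]-150*r/np.hypot(*r)
a=np.radians(yw); U=np.array([np.cos(a),np.sin(a)]); V=np.array([-U[1],U[0]])
for n in("top","side"):
    im,d=bot.capture(n); cv2.imwrite(f"pics/{n}6.png",im[...,::-1]); np.save(n+"6.npy",d)
    P=cloud(n,d).reshape(-1,3); q=P[:,:2]-hC; S=q@U; W=q@V
    for nm,lo,hi in(("head",-25,14),("tube",35,95)):
        k=(S>lo)&(S<hi)&(abs(W)<25)&(P[:,2]>z-12)&(P[:,2]<z+32)
        k&=P[:,2]>np.percentile(P[k,2],30)
        print(n,nm,"s",np.round(np.percentile(S[k],[2,50,98]),1),"w",np.round(np.percentile(W[k],[2,50,98]),1),"z",np.round(np.percentile(P[k,2],[10,50,90]),1),"slope",np.round(np.polyfit(S[k],P[k,2],1)[0],3))
print(yw); brk("6",hC,yw,z)
cv2.imwrite("pics/l6.png",np.hstack([cv2.resize(cv2.imread("pics/top6.png")[180:280,250:390],None,fx=2.8,fy=2.8),cv2.resize(cv2.imread("pics/side6.png")[150:250,250:390],None,fx=2.8,fy=2.8)]))
E
```

```text
up t54.38 p [489.9 -86.3 214.6] F [ 0.   0.5 -6. ] M [-0.31  0.11  0.04] w25.2 g61
top head s [-14.8  -1.2  13. ] w [-13.8   0.4  15.5] z [224.8 226.1 229.3] slope 0.011
top tube s [35.8 63.2 93.4] w [-8.  -0.3  7.1] z [219.7 221.7 224.7] slope -0.044
side head s [-16.   -3.6  12.2] w [-16.9  -2.   13.3] z [219.9 225.  228. ] slope 0.15
side tube s [35.9 64.9 93.7] w [-10.6  -2.4   5.7] z [219.7 221.5 224.3] slope -0.056
-104.38026347549878
6 top head [-0.49  1.  ] pin [23.09  0.63] neck yaw -0.89 tube yaw -0.53 at0 0.78 at24 0.55 width 18.0 n19
6 side head [-1.23 -2.49] pin [23.37 -1.44] neck yaw 2.44 tube yaw -0.41 at0 -2.39 at24 -2.56 width 18.5 n15
```

View pics/l6.png

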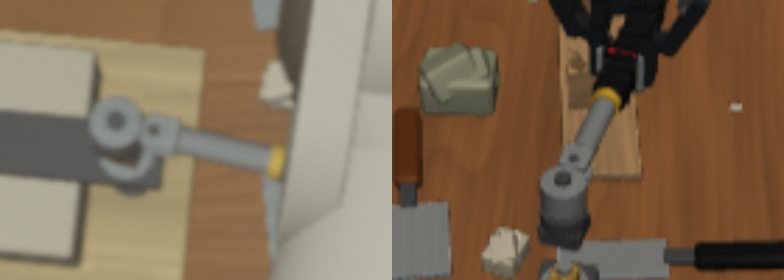

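The wrench hangs level and straight. In the top crop the head is at (115, 120) and the yellow band at (277, 160). It has slipped less than about 1.5 mm in the hand, so I'll take it back to the cradle along the recorded pose.

```bash
python3 - <<'E'
from h import *
g=[524,-345.3]; R=ori(-84.4)
bot.movep([*g,200],R); bot.servo_line([*g,115],150); st("a")
for z in (95,85,78,73,69):
    bot.servo_line([*g,z],60); s=st(z)
    if s["wrist_force"][2]>12 or np.hypot(*s["wrist_force"][:2])>15: print("stop"); break
else:
    bot.command_gripper(60); st("open")
    for n in("top","side"):
        im,d=bot.capture(n); cv2.imwrite(f"pics/{n}7.png",im[...,::-1]); np.save(n+"7.npy",d)
E
```

```text
a t56.23 p [ 524.5 -345.   116.3] F [ 0.5  0.1 -5.3] M [-0.27 -0.03  0.04] w24.9 g61
95 t56.71 p [ 523.8 -345.2   94.6] F [ 0.2 -0.1 -4.5] M [-0.29 -0.05  0.06] w24.8 g61
85 t57.02 p [ 523.7 -345.1   84.4] F [ 0.5 -0.9 -6.1] M [-0.27 -0.02  0.06] w24.9 g61
78 t57.29 p [ 523.7 -345.1   77.4] F [ 0.4 -0.2 -4.7] M [-0.26 -0.04  0.04] w25.4 g61
73 t57.54 p [ 523.8 -345.2   72.6] F [-0.2  0.3 -6. ] M [-0.26 -0.02  0.01] w25.0 g61
69 t57.79 p [ 524.1 -345.4   69.1] F [ 0.8  0.1 -4.2] M [-0.43 -0.19  0.1 ] w25.1 g61
open t58.23 p [ 524.1 -345.4   69.3] F [0.4 0.1 0.1] M [-0.02  0.04  0.02] w60.2 g0
```

```bash
python3 - <<'E'
from head import *
g=[524,-345.3]
bot.servo_line([*g,130],100); bot.servo_line([*g,260],250)
bot.set_joints(np.array(bot.read_state()["joint_positions"])+[-25,0,0,0,0,0]); st()
head("8",509.3,-196,68,-84.4)
t=cv2.imread("pics/top8.png"); cv2.imwrite("pics/l8.png",cv2.resize(t[150:350,230:570],None,fx=2.3,fy=2.3))
from nutfit import *
print(fit("top",t,528,59)[0])
E
```

```text
t60.81 p [ 329.7 -533.8  258.7] F [0.4 0.  0. ] M [ 0. -0.  0.] w59.9 g0
top head 228 s [-16.7  -2.4  12.8] w [-15.1  -0.7  15.2] z [76.2 79.8 82.9] slope z/s, w/s [0. 0.]
top tube 276 s [36.2 67.1 93.4] w [-23.4  -0.7  23.5] z [72.4 75.4 78.8] slope z/s, w/s [-0.  0.]
top wrench [(0.81, array([-2.7, -6.1]))]
top socket [(0.84, array([-2.5, -2.8])), (0.22, array([-508.3, -123. ]))]
side head 109 s [-16.7  -4.9  11.8] w [-16.3  -0.7  14.6] z [74.1 79.1 82.6] slope z/s, w/s [0.1 0.1]
side tube 102 s [36.7 67.2 93.5] w [-23.3  -1.4  22.6] z [72.7 75.7 79. ] slope z/s, w/s [-0.  0.]
side wrench [(0.62, array([3.8, 2.7]))]
side socket [(0.53, array([-9.8, -5.4]))]
(np.float64(21.12405940858496), array([528.6,  58.9, -17.1,   5.9,   0.9]))
```

View pics/l8.png

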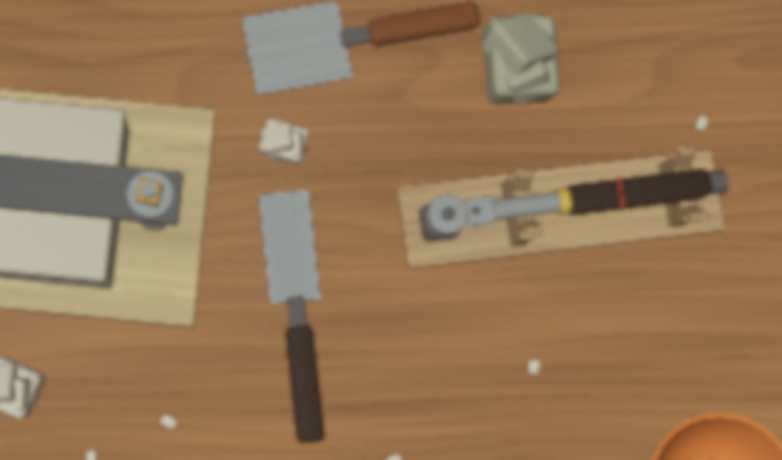

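The wrench lies in its cradle, with the head at about (447, 213) and the grip towards (640, 195) in the crop. The nut has turned about 31° and the bystanders are where they were, so I'm handing the job in.

```bash
python3 -c "
from station import bot
print(bot.finish_job())"
```

```text
the job is handed in; nothing more can be done
None
```

Job handed in at about 61 s, with no verdict returned: the nut was tightened until the wrench broke over (about 3.3° in both cameras), the wrench is back in its cradle and released, and the bystanders look unmoved; how far the washer turned was not measured directly, only estimated at about 4 mm against the 5.5 mm limit.

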